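Reset a tripped breaker under the bench power box's push-latch cover

TASK

A circuit of the bench power box has tripped. Press the orange push-latch cover so that it pops open, push the reset button that has popped out fully home, then swing the cover down and press it until it latches shut again. Do it all by pushing with the fingers: do not pick up or shift anything lying about.

Things in the scene. Friction and masses are not known exactly. Their poses are not given: they have to be found in the camera images.
- power_box: grey steel box screwed to the bench, 210 (x) x 250 (y) x 105 mm high; origin at the centre of its underside, z up, own x to its rear (away from the robot). Flush in its top: an orange cover, x from -84 to +6, y +-65 mm, over a compartment 26 mm deep. Rear deck (x +8 to +105): 9 mm high lamps at x 32, a 13 mm high blue socket (y < -45), the tape roll (y > 35 mm)
- cover_hinge (a point): middle of the cover's hinge line, fixed to the box at box x = +6 mm, 101 mm over the bench; the line runs along box y. The cover is a plate 90 mm long from hinge line to free edge, 130 mm wide, 4 mm thick; it lies towards box -x when shut and stands up over the hinge line when open. The hinge line lies in the plane of its inner face
- cover_pad (a point): centre of the dark ribbed thumb pad, 25 mm across, on the cover's outer face near its free edge, 74 mm from the hinge line; moves with the cover. With the cover shut it faces up, 105 mm over the bench: press here, straight down
- cover (a joint): cover angle, rad: 0 shut, flush; 1.66 open (upright, leaning 5 degrees to the rear); -0.08 pressed to the stop (pad 6 mm below flush). Push-push latch: from shut, press the pad in 5 to 6 mm (2 to 6 N) and let go: a spring opens it fully in 2 s. To shut: push it over from behind and down (1 to 2 N), press the pad to the stop, 5 to 6 mm below flush, let go: it stays flush. Another press reopens it
- reset_a (a joint): travel of red reset button a, m: 0 popped out (tripped), 0.008 pushed fully home (set); it stays where it is pushed, moving takes about 3 N straight down
- reset_a_top (a point): centre of the top of red reset button a, 12 mm across, moves with it. The three buttons, in any order, stand in a row along box y, 36 mm apart, 63 mm from the hinge line towards box -x. A set button's top is 20 mm below the box's top, a tripped one's 12 mm, showing a pale band. Hidden while the cover is shut
- reset_b (a joint): travel of red reset button b, m: 0 popped out (tripped), 0.008 pushed fully home (set); it stays where it is pushed, moving takes about 3 N straight down
- reset_b_top (a point): centre of the top of red reset button b, 12 mm across, moves with it. The three buttons, in any order, stand in a row along box y, 36 mm apart, 63 mm from the hinge line towards box -x. A set button's top is 20 mm below the box's top, a tripped one's 12 mm, showing a pale band. Hidden while the cover is shut
- reset_c (a joint): travel of red reset button c, m: 0 popped out (tripped), 0.008 pushed fully home (set); it stays where it is pushed, moving takes about 3 N straight down
- reset_c_top (a point): centre of the top of red reset button c, 12 mm across, moves with it. The three buttons, in any order, stand in a row along box y, 36 mm apart, 63 mm from the hinge line towards box -x. A set button's top is 20 mm below the box's top, a tripped one's 12 mm, showing a pale band. Hidden while the cover is shut
- tape_roll: roll of brown masking tape lying flat on the rear deck of the power box, 68 mm across, 24 mm high; origin at the centre of its underside. Bystander: leave alone
- chisel: chisel with an orange and black handle, 265 mm long, 28 mm high, lying on the bench to the robot's right of the power box; origin where handle and blade meet, on the bench. Bystander: leave alone
- pliers: pliers with black and orange handles, 155 mm long, 12 mm high, lying on the bench to the robot's left of the power box; origin under the pivot. Bystander: leave alone
- pencil: flat red carpenter's pencil, 175 x 14 x 7 mm, lying on the bench between the robot and the power box; origin under its middle. Bystander: leave alone
- tape_measure: yellow tape measure standing on the bench, 68 x 36 x 64 mm; origin at the centre of its underside. Bystander: leave alone
- glue_bottle: white bottle of wood glue with a red cap, 64 mm across, 170 mm high, standing on the bench to the robot's left; origin at the centre of its underside. Bystander: leave alone
- hammer: hammer with a wooden handle lying on the bench to the robot's right; origin on the bench under its handle line. Bystander: leave alone

How it is judged:
By the outcome, as a careful person would: the job done as asked, in the order asked, and still so for the second after the job is handed in, with the robot touching nothing.
It also fails if it takes over 53 s, if anything falls off the work surface, if the arm or the gripper's body presses on something with over 40 N, if the wrist force passes 120 N, or if a joint passes its speed limit or range.

ROBOT

A 6-joint arm with a two-finger parallel gripper is mounted at the origin on the work surface. World frame = base frame: x ahead of the robot, y to its left, z up, the work surface at z = 0. Lengths are in m, angles in rad, forces in N, time in s.
With the tool pointing down it reaches from about 0.3 to 0.775 m from the base axis. Payload 14.6 kg.
Tool frame: the origin (TCP) lies on the mounting face of the last link; the fingertips stand 199 mm ahead of it and the grasp point (between the pads) lies 180 mm ahead of it; z points along the fingers, y is the direction in which the jaws open and shut (so a half turn about z gives the same grasp; the last joint's range is limited). The gripper opens to 94 mm and grips with 3 to 60 N. Pads are 16 mm wide; open, the fingers measure 119 mm over their backs; the gripper's body (75 mm by 177 mm) begins 78 mm behind the grasp point.
Start: joints at [-1.289, 0.3, 1.521, -0, 1.321, -0.067], TCP at [0.188, -0.517, 0.405] pointing down, gripper open.
Joint ranges: [-3.03, 3.03], [-0.79, 2.21], [0.23, 2.52], [-1.04, 4.18], [0, 3.07], [-2.55, 2.55]. Speed limits (rad/s): [2.22, 2.22, 2.57, 3.14, 3.14, 3.14].

INTERFACE

Orientations are given as [roll, pitch, yaw] about the fixed x, y, z axes, in that order (R = Rz(yaw) Ry(pitch) Rx(roll)).
In Python, from station import sensors, vision, job gives the robot as it stands. The module is installed in compiled form; this text tells all that it offers.
- The arm moves only by the tool arm_command, never from a script. Its argument "plan" is one flat list of numbers, 5 for each row, row after row: the closure, from -1 (fully open) to 1 (shut), so that 0 is half open, then the shift along the world's x, y, z scaled (see below), then the turn about the world's z scaled (see below). A call has 1 to 20 rows; each row is the pose to reach, as a shift and turn from the pose commanded when the call began; what a row does not reach only later rows make up. The controller multiplies each number of a shift by 400 mm and each number of a turn by 120 degrees. A row lasts 1/10 s, in which the tool goes at most 50 mm and 8.59 degrees, less where a joint would pass 70% of its speed; a pose out of reach is approached as far as the arm can. A call with a number of a shift or a turn outside -1 to 1 is refused whole. A call with a gripper value outside its range is refused whole. The fingers move at their own pace and stop on an object; "newtons" is the grip in N (left out, the last holds). Time passes only in rows, so rows that repeat a pose let the fingers close. It gives the time, the measured TCP pose, the force and the opening at its end, in the units of the state.
- sensors.get_obs(): the state, without advancing time (a new reading comes with each control period).
- vision.camera(name): name is "scene" or "top" or "wrist"; returns the picture (400x640x3 uint8, blue, green, red); there is no depth.
- vision.camera_params(name): a dict with "intrinsics" (3x3 intrinsics, pixels), "k1" (the pictures are not rectified: a ray, as slopes to the right and down, at radius r is drawn at 1 + k1 r^2 times it, then the intrinsics apply), "rvec" (rotation vector, rad) and "tvec" (3), from world to camera coordinates, as OpenCV has them. Camera axes: x right, y down, z forward; pixel columns grow to the right and rows downward; lengths in m; the calibration is good to about 2 mm. A picture is of the moment at which its call begins: read the wrist's pose just before it. camera_params takes no time and is no camera call; for the wrist camera it gives the pose at the moment of the call.
- job.hand_in(): hands the job in, once; it reports no verdict.
Trained networks look in the newest picture that a camera, given by its name, has taken for a name from the list of things; names that differ only in an ending like _2 or _b are one class to them, and where a whole thing is asked for, a point or a joint stands for the part that bears it (a point fixed in the world has none). Each returns a list of dicts, best first, with "confidence" (0 to 1); they miss things now and then, are a little off and sometimes report something else, mostly with a low value. They report only what shows in the picture. A call takes as long as a camera call.
- vision.search_frame(name, camera): "at" ([row, column] in pixels, amid what is visible of it).
- vision.silhouettes(name, camera): "mask" (400x640 bool, what is visible of it) and "at" ([row, column] in pixels, amid what is visible of it).
- vision.pinpoint(name, camera): "at" ([row, column] in pixels: a listed point, or the origin of a listed thing).
The state is a dict: "time_s": time; "qpos": joint angles; "joint_vel": joint speeds; "tau": joint torques, N m; "ee_pos": TCP position; "eef_rot": TCP orientation; "force": force on the tool from outside, world axes, zero at the start; "moment": the same for the moment, N m; "grip_width": finger opening in m.
Only numpy, scipy, OpenCV 4.12 (cv2) and the standard library are available. Lean on these libraries where they do the work, as an engineer would, in place of code of your own. Each camera call takes 0.05 s, during which the arm holds its last target.

## Working session

There is one attempt and no reset: what is moved stays moved. The work goes in short steps, Python scripts to look and compute and a tool call to move; the robot and the scene stay as the last step left them, time stands still between calls to the robot, and variables do not carry over. Pictures are saved under pics/ and viewed, and the job is handed in when it is done.

Besides the shell and the picture viewer there is one more tool, called after "Request:" by a JSON object that holds its "api" and its "payload", one argument or row to a line. arm_command: Moves the arm, as the interface text tells. Its arguments: {"type":"object","properties":{"plan":{"type":"array"},"newtons":{"type":"number"}},"required":["plan"]}

```bash
mkdir -p pics; cat > h.py <<'E'
import numpy as np, cv2
from station import sensors, vision, job
def P(name):
    p=vision.camera_params(name); R,_=cv2.Rodrigues(np.array(p['rvec'],float)); return np.array(p['intrinsics'],float),p['k1'],R,np.array(p['tvec'],float).ravel()
def ray(name,at):
    K,k1,R,t=P(name); r,c=at
    p=cv2.undistortPoints(np.array([[[c,r]]],float),K,np.array([k1,0,0,0.])).ravel()
    d=R.T@np.array([p[0],p[1],1]); return -R.T@t,d
def onz(name,at,z):
    o,d=ray(name,at); return o+d*(z-o[2])/d[2]
def proj(name,X):
    K,k1,R,t=P(name); q,_=cv2.projectPoints(np.array(X,float).reshape(-1,1,3),R,t,K,np.array([k1,0,0,0.])); return q.reshape(-1,2)[:,::-1]
E
python3 - <<'E'
from h import *
print(sensors.get_obs())
for c in ['scene','top']:
    cv2.imwrite(f'pics/{c}0.png',vision.camera(c))
    K,k1,R,t=P(c); print(c,-R.T@t)
    for n in ['cover_pad','cover_hinge','power_box']:
        for d in vision.pinpoint(n,c)[:2]:
            z={'cover_pad':.105,'cover_hinge':.101,'power_box':0}[n]
            print(n,d['confidence'],d['at'],onz(c,d['at'],z))
print(sensors.get_obs()['time_s'])
E
```

```text
{'time_s': 0.0, 'qpos': array([-1.28860457e+00,  3.00496541e-01,  1.52160748e+00, -1.47277195e-05,
        1.32066345e+00, -6.65916803e-02]), 'joint_vel': array([-5.66355463e-04,  1.33312595e-03, -3.53466730e-04,  7.39072565e-04,
        8.95875893e-05, -1.76915293e-04]), 'tau': array([ 8.76952035e-04, -5.31806231e+01, -3.52738667e+01,  7.08495034e-02,
        2.44282099e-02, -1.36215681e-04]), 'ee_pos': array([ 0.18795694, -0.51685363,  0.40406106]), 'eef_rot': array([-3.14041949e+00, -6.39417351e-05,  3.48787051e-01]), 'force': array([-0.28170703,  0.60614702, -0.23396701]), 'moment': array([0.02674661, 0.00014705, 0.02492058]), 'grip_width': 0.09404427235704069}
scene [1.4623416  0.24034935 0.87277754]
cover_pad 0.82 [194.7, 367.2] [0.47121976 0.09809187 0.105     ]
cover_hinge 0.87 [212.4, 366.2] [0.5420352  0.10978483 0.101     ]
power_box 0.87 [237.2, 360.6] [ 5.32455200e-01  9.90468641e-02 -1.11022302e-16]
top [ 0.42286663 -0.02570401  1.14864311]
cover_pad 0.62 [211.0, 277.0] [0.48627548 0.08961974 0.105     ]
cover_hinge 0.62 [181.9, 269.0] [0.55864303 0.10857827 0.101     ]
power_box 0.84 [191.3, 274.4] [0.54585958 0.10732436 0.        ]
0.4
```

View pics/scene0.png

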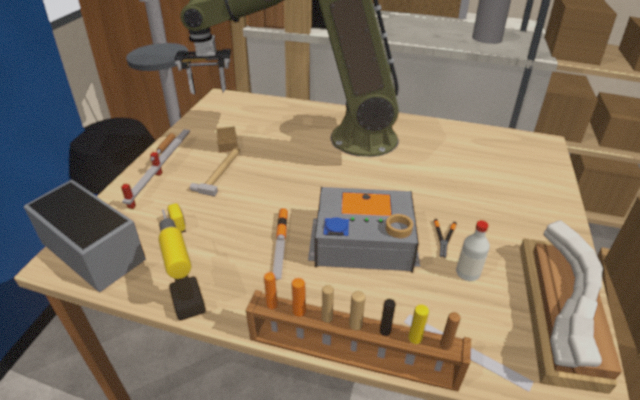

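View pics/top0.png

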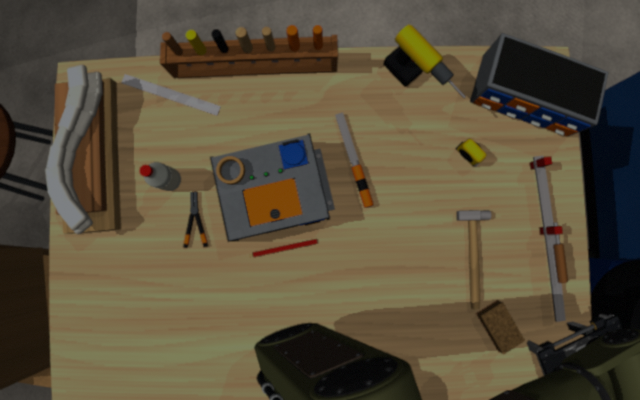

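The scene view shows the box at about (row 225, col 366) with the orange cover towards the robot. The top view shows it at (190, 272), with the pad at about (213, 275). The two cameras' pad estimates disagree by 15 mm, so I'll refine using the cover and box outlines.

```bash
python3 - <<'E'
from h import *
from scipy.optimize import least_squares
ims={}
for c in ['scene','top']:
    im=cv2.imread(f'pics/{c}0.png'); 
    hsv=cv2.cvtColor(im,cv2.COLOR_BGR2HSV)
    m=((hsv[...,0]>5)&(hsv[...,0]<22)&(hsv[...,1]>200)).astype(np.uint8)
    roi=np.zeros_like(m)
    if c=='scene': roi[188:216,338:394]=1
    else: roi[174:230,240:306]=1
    m=m*roi
    # the pad too: fill
    cs,_=cv2.findContours(m,cv2.RETR_EXTERNAL,cv2.CHAIN_APPROX_NONE); k=max(cs,key=cv2.contourArea)
    h=cv2.convexHull(k); q=cv2.approxPolyN(h,4) if hasattr(cv2,'approxPolyN') else cv2.approxPolyDP(h,3,True)
    q=q.reshape(-1,2)
    W=np.array([onz(c,(p[1],p[0]),.105) for p in q.astype(float)])
    print(c,cv2.contourArea(h),q.tolist()); print(W.round(4), W.mean(0).round(4), [np.linalg.norm(W[i]-W[i-1]).round(4) for i in range(4)])
    for s in vision.silhouettes('cover_pad',c)[:1]:
        mm=s['mask'].astype(np.uint8); print('sil',s['confidence'],mm.sum(),s['at'])
    b=im[150:290,290:440] if c=='scene' else im[120:250,190:350]
    cv2.imwrite(f'pics/{c}0z.png',cv2.resize(b,None,fx=5,fy=4.2857 if 0 else 4,interpolation=cv2.INTER_CUBIC) if 0 else cv2.resize(b,None,fx=4,fy=4,interpolation=cv2.INTER_CUBIC))
E
```

```text
scene 818.0 [[388, 195], [390, 214], [343, 211], [344, 194]]
[[0.4563 0.1537 0.105 ]
 [0.5357 0.1719 0.105 ]
 [0.5584 0.0505 0.105 ]
 [0.4862 0.0358 0.105 ]] [0.5091 0.103  0.105 ] [np.float64(0.1216), np.float64(0.0814), np.float64(0.1235), np.float64(0.0736)]
sil 0.6 1023 [201.9, 365.5]
top 1848.5 [[301, 215], [250, 225], [242, 190], [293, 178]]
[[0.475  0.0314 0.105 ]
 [0.4539 0.1561 0.105 ]
 [0.54   0.1748 0.105 ]
 [0.5661 0.049  0.105 ]] [0.5088 0.1028 0.105 ] [np.float64(0.0928), np.float64(0.1265), np.float64(0.0881), np.float64(0.1285)]
sil 0.88 2034 [201.6, 272.2]
```

Request:
{"api": "arm_command", "payload": {
  "plan": [1, 0.48, 1, 0, -0.0724, 1, 0.48, 1, 0, -0.0724, 1, 0.48, 1, 0, -0.0724, 1, 0.48, 1, 0, -0.0724, 1, 0.48, 1, 0, -0.0724, 1, 0.48, 1, 0, -0.0724, 1, 0.48, 1, 0, -0.0724, 1, 0.48, 1, 0, -0.0724, 1, 0.48, 1, 0, -0.0724, 1, 0.48, 1, 0, -0.0724],
  "newtons": 20
}}

```text
time_s: 1.5
ee_pos: [0.3811, -0.1133, 0.4049]
eef_rot: [-3.141, -0.001, 0.203]
force: [1.0, -0.9, 1.0]
grip_width: 0.0175
```

View pics/top0z.png

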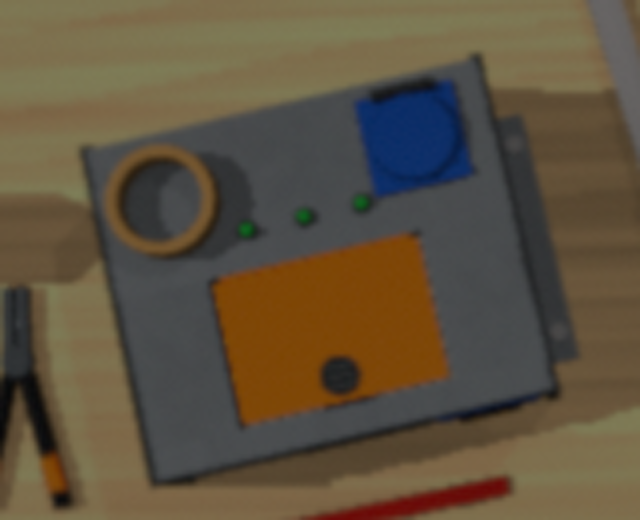

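```bash
python3 - <<'E'
from h import *
f=lambda u,v:((v+.5)/4-.5+120,(u+.5)/4-.5+190)
W=np.array([onz('top',f(*p),.105) for p in [(88,150),(477,58),(553,392),(155,480)]])
print(W.round(4),W.mean(0))
a=W[:,:2]; 
print([np.degrees(np.arctan2(*(v[::-1]))) for v in (a[0]-a[3],a[1]-a[2])],[np.degrees(np.arctan2(-v[0],v[1])) for v in (a[0]-a[1],a[3]-a[2])],np.linalg.norm(a[0]-a[1]),np.linalg.norm(a[0]-a[3]))
W=np.array([onz('top',f(*p),.105) for p in [(213,279),(418,233),(448,378),(242,425)]]);print(W.round(4),W.mean(0))
a=W[:,:2]; 
print([np.degrees(np.arctan2(*(v[::-1]))) for v in (a[0]-a[3],a[1]-a[2])],[np.degrees(np.arctan2(-v[0],v[1])) for v in (a[0]-a[1],a[3]-a[2])])
print(onz('top',f(340,375),.105))
E
```

```text
[[ 0.6242  0.2503  0.105 ]
 [ 0.6745  0.0076  0.105 ]
 [ 0.4669 -0.0336  0.105 ]
 [ 0.4196  0.2096  0.105 ]] [0.54630172 0.10848788 0.105     ]
[np.float64(11.257180988385185), np.float64(11.234262437842814)] [np.float64(11.71186814694582), np.float64(11.003944529293609)] 0.24786978651856215 0.2085628206074764
[[0.5415 0.1727 0.105 ]
 [0.5663 0.0462 0.105 ]
 [0.4771 0.0298 0.105 ]
 [0.4518 0.1558 0.105 ]] [0.50917063 0.10114848 0.105     ]
[np.float64(10.617079323062796), np.float64(10.417447028761833)] [np.float64(11.105948299721101), np.float64(11.373237735579874)]
[0.48064426 0.09551383 0.105     ]
```

Request:
{"api": "arm_command", "payload": {
  "plan": [1, 0.2515, 0.534, 0, 0, 1, 0.2515, 0.534, 0, 0, 1, 0.2515, 0.534, 0, 0, 1, 0.2515, 0.534, 0, 0, 1, 0.2515, 0.534, -0.1, 0, 1, 0.2515, 0.534, -0.215, 0, 1, 0.2515, 0.534, -0.215, 0, 1, 0.2515, 0.534, -0.215, 0, 1, 0.2515, 0.534, -0.215, 0]
}}

```text
time_s: 2.4
ee_pos: [0.481, 0.0958, 0.3212]
eef_rot: [3.141, -0.003, 0.196]
force: [0.8, 0.3, -0.2]
grip_width: 0.0006
```

```bash
python3 - <<'E'
from h import *
print(sensors.get_obs()['ee_pos'],sensors.get_obs()['force'],sensors.get_obs()['grip_width'])
cv2.imwrite('pics/w1.png',vision.camera('wrist'))
print(vision.pinpoint('cover_pad','wrist')[:2], proj('wrist',[[.4806,.0965,.105],[.547-.039*.981-.0654*.194*0,.1098-.039*.194,.105]]))
E
```

```text
[0.48100693 0.09584782 0.32117784] [ 0.80975863  0.30319367 -0.16616943] 0.0005668251258089441
[{'at': [111.2, 317.3], 'confidence': 0.5}, {'at': [124.8, 75.2], 'confidence': 0.45}] [[231.92348386 317.21686822]
 [187.23137818 316.87977554]]
```

View pics/w1.png

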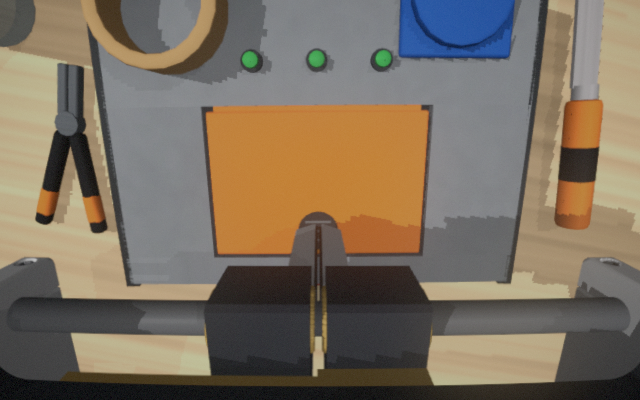

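The wrist picture shows the closed fingertips right over the pad, whose dark rim is at about (215, 318), and the box square in the view. Next I'll press.

Request:
{"api": "arm_command", "payload": {
  "plan": [1, 0, 0, -0.02, 0, 1, 0, 0, -0.032, 0, 1, 0, 0, -0.04, 0, 1, 0, 0, -0.045, 0, 1, 0, 0, -0.05, 0, 1, 0, 0, -0.053, 0, 1, 0, 0, -0.053, 0, 1, 0, 0, -0.053, 0]
}}

```text
time_s: 3.3
ee_pos: [0.4806, 0.0967, 0.2985]
eef_rot: [3.141, -0.0, 0.197]
force: [-8.9, -3.2, 16.7]
grip_width: 0.0005
```

Request:
{"api": "arm_command", "payload": {
  "plan": [1, 0, 0, 0.06, 0, 1, -0.1, -0.02, 0.12, 0, 1, -0.22, -0.044, 0.15, 0, 1, -0.22, -0.044, 0.15, 0, 1, -0.22, -0.044, 0.15, 0, 1, -0.22, -0.044, 0.15, 0, 1, -0.22, -0.044, 0.15, 0, 1, -0.22, -0.044, 0.15, 0, 1, -0.22, -0.044, 0.15, 0, 1, -0.22, -0.044, 0.15, 0, 1, -0.22, -0.044, 0.15, 0, 1, -0.22, -0.044, 0.15, 0, 1, -0.22, -0.044, 0.15, 0, 1, -0.22, -0.044, 0.15, 0, 1, -0.22, -0.044, 0.15, 0, 1, -0.22, -0.044, 0.15, 0, 1, -0.22, -0.044, 0.15, 0, 1, -0.22, -0.044, 0.15, 0, 1, -0.22, -0.044, 0.15, 0, 1, -0.22, -0.044, 0.15, 0]
}}

```text
time_s: 5.3
ee_pos: [0.3926, 0.0791, 0.3574]
eef_rot: [-3.142, 0.0, 0.197]
force: [0.7, -0.0, -0.3]
grip_width: 0.0004
```

```bash
python3 - <<'E'
from h import *
print(sensors.get_obs()['ee_pos'],sensors.get_obs()['force'])
O=np.array([.547,.1098,0]);ex=np.array([.981,.1942,0]);ey=np.array([-.1942,.981,0])
for c in ['wrist','top']:
    im=vision.camera(c); cv2.imwrite(f'pics/{c}2.png',im)
    for n in ['reset_a_top','reset_b_top','reset_c_top']:
        for d in vision.pinpoint(n,c)[:3]:
            x=onz(c,d['at'],.085); x2=onz(c,d['at'],.093)
            g=lambda x:[round(float((x-O)@ex),4),round(float((x-O)@ey),4)]
            print(c,n,d,g(x),g(x2))
E
```

```text
[0.39256467 0.07913029 0.35744023] [ 0.70847316 -0.02833015 -0.28071792]
wrist reset_a_top {'at': [68.0, 372.6], 'confidence': 0.82} [-0.054, -0.0394] [-0.055, -0.0382]
wrist reset_b_top {'at': [70.8, 265.6], 'confidence': 0.67} [-0.0559, 0.0379] [-0.0569, 0.0367]
wrist reset_c_top {'at': [69.2, 316.3], 'confidence': 0.72} [-0.0549, 0.0012] [-0.0559, 0.0012]
```

View pics/wrist2.png

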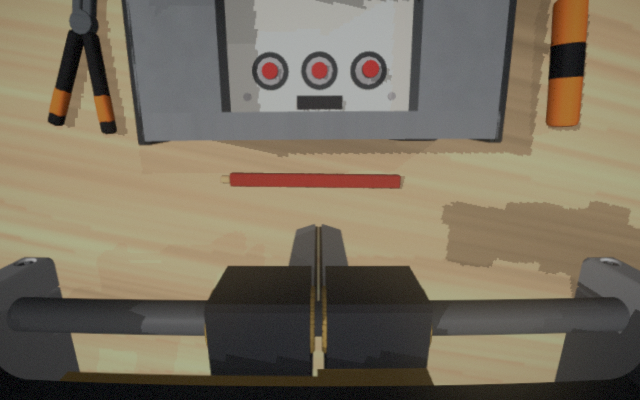

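View pics/top2.png

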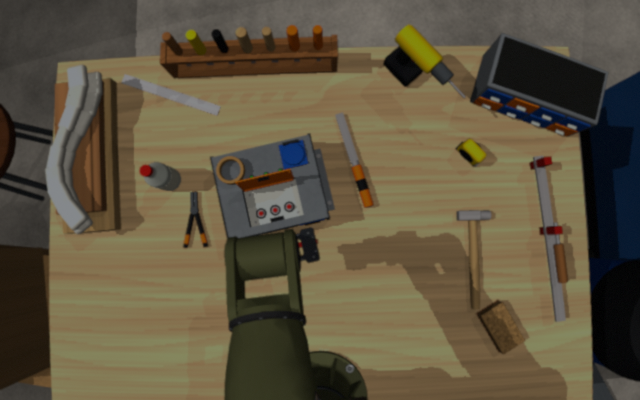

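The cover is up. The wrist view shows three buttons at about (70, 270/319/370), and the top view shows them at about (208, 261–289). I'll zoom in to see which one shows the pale band.

```bash
python3 - <<'E'
import cv2,numpy as np
w=cv2.imread('pics/wrist2.png')[30:115,220:420]; t=cv2.imread('pics/top2.png')[165:235,230:310]
w=cv2.resize(w,(800,340),interpolation=cv2.INTER_CUBIC); t=cv2.resize(t,(274,240),interpolation=cv2.INTER_CUBIC)
o=np.zeros((590,800,3),np.uint8);o[:340]=w;o[345:585,:274]=t;cv2.imwrite('pics/z2.png',o)
E
```

```text
(no output)
```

View pics/z2.png

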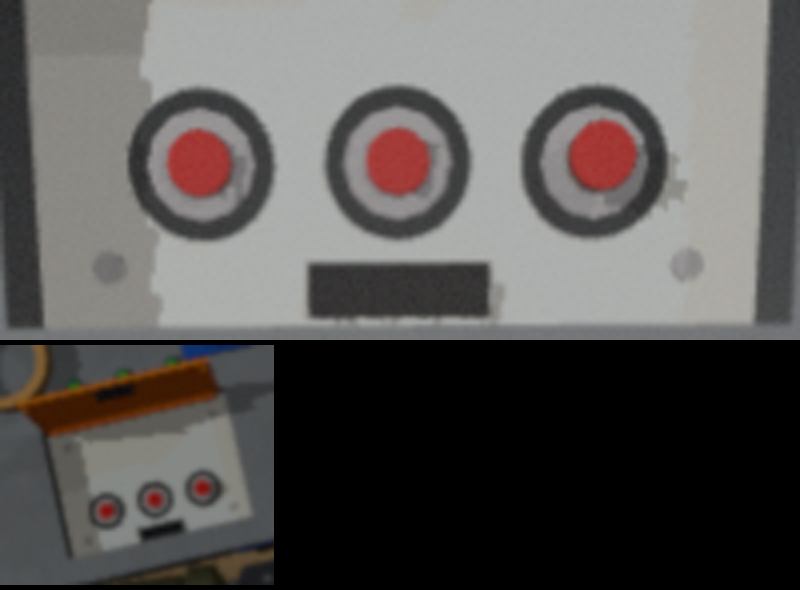

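The right-hand button (box y −36) is clearly the raised one: it is offset from its ring, looks larger and casts a longer shadow. Before descending I'll check the camera's clearance to the open cover.

```bash
python3 - <<'E'
from h import *
K,k1,R,t=P('wrist'); c=-R.T@t; e=sensors.get_obs()['ee_pos']; print(c,c-e,R[2],K[0,0])
O=np.array([.547,.1098,0]);ex=np.array([.981,.1942,0]);ey=np.array([-.1942,.981,0])
print((c-e)@ex,(c-e)@ey)
E
```

```text
[0.46263588 0.09304084 0.33783291] [ 0.0700662   0.01390902 -0.01962084] [-0.2393234  -0.04709116 -0.96979726] 331.3404864652549
0.07143607851908335 3.7893971796500284e-05
```

Request:
{"api": "arm_command", "payload": {
  "plan": [1, 0.12, -0.02, 0, 0, 1, 0.24, -0.038, 0, 0, 1, 0.2658, -0.04, 0, 0, 1, 0.2658, -0.04, -0.03, 0, 1, 0.2658, -0.04, -0.08, 0, 1, 0.2658, -0.04, -0.12, 0, 1, 0.2658, -0.04, -0.14, 0, 1, 0.2658, -0.04, -0.155, 0, 1, 0.2658, -0.04, -0.165, 0, 1, 0.2658, -0.04, -0.175, 0, 1, 0.2658, -0.04, -0.182, 0, 1, 0.2658, -0.04, -0.187, 0, 1, 0.2658, -0.04, -0.187, 0, 1, 0.2658, -0.04, -0.187, 0]
}}

```text
time_s: 7.1
ee_pos: [0.4989, 0.0632, 0.284]
eef_rot: [-3.142, -0.001, 0.197]
force: [-8.6, 0.3, 16.8]
grip_width: 0.0004
```

Request:
{"api": "arm_command", "payload": {
  "plan": [1, 0, 0, 0.08, 0, 1, 0, 0, 0.187, 0, 1, -0.1, 0.02, 0.187, 0, 1, -0.2658, 0.04, 0.187, 0, 1, -0.2658, 0.04, 0.187, 0, 1, -0.2658, 0.04, 0.187, 0, 1, -0.2658, 0.04, 0.187, 0]
}}

```text
time_s: 7.8
ee_pos: [0.3931, 0.0791, 0.358]
eef_rot: [3.141, -0.002, 0.197]
force: [1.3, 0.4, -0.3]
grip_width: 0.0003
```

```bash
python3 - <<'E'
from h import *
print(sensors.get_obs()['ee_pos'],sensors.get_obs()['force'])
im=vision.camera('wrist')
w=cv2.resize(im[30:115,220:420],(800,340),interpolation=cv2.INTER_CUBIC)
t=cv2.resize(vision.camera('scene')[150:250,300:430],(325,250),interpolation=cv2.INTER_CUBIC)
o=np.zeros((595,800,3),np.uint8);o[:340]=w;o[345:595,:325]=t;cv2.imwrite('pics/z3.png',o)
E
```

```text
[0.39313932 0.07911113 0.35795835] [ 1.26850662  0.35395727 -0.30065082]
```

View pics/z3.png

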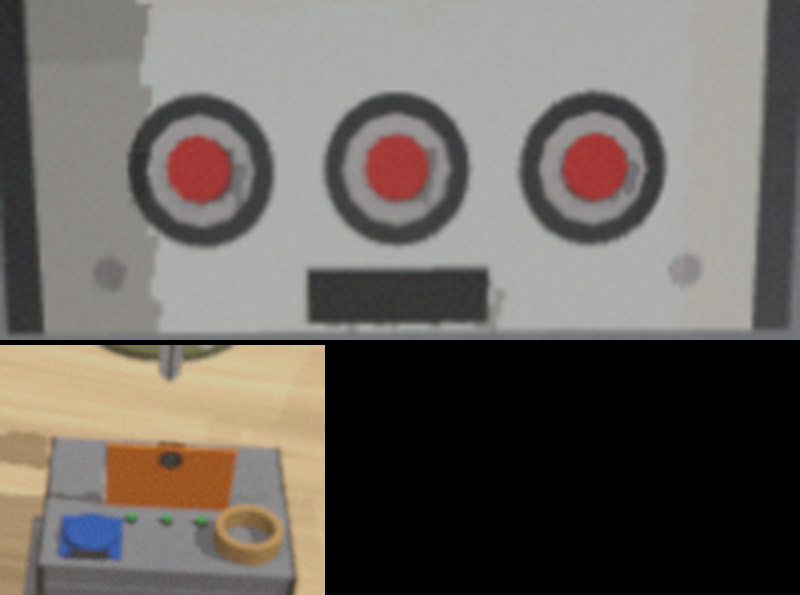

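All three buttons now look alike, at set height, and the cover is upright with the tape undisturbed. Next I'll pass over the cover to get behind it.

Request:
{"api": "arm_command", "payload": {
  "plan": [1, 0, 0, 0.12, 0, 1, 0, 0, 0.2055, 0, 1, 0.05, 0.01, 0.2055, 0, 1, 0.17, 0.034, 0.2055, 0, 1, 0.29, 0.058, 0.2055, 0, 1, 0.41, 0.082, 0.2055, 0, 1, 0.484, 0.096, 0.2055, 0, 1, 0.484, 0.096, 0.2055, 0, 1, 0.484, 0.096, 0.2055, 0, 1, 0.484, 0.096, 0.12, 0, 1, 0.484, 0.096, 0.05, 0, 1, 0.484, 0.096, 0.033, 0, 1, 0.484, 0.096, 0.033, 0, 1, 0.484, 0.096, 0.033, 0]
}}

```text
time_s: 9.3
ee_pos: [0.5862, 0.1175, 0.3725]
eef_rot: [3.141, -0.002, 0.197]
force: [-0.8, -0.1, -0.3]
grip_width: 0.0003
```

```bash
python3 - <<'E'
from h import *
print(sensors.get_obs()['ee_pos'],sensors.get_obs()['force'])
cv2.imwrite('pics/s4.png',cv2.resize(vision.camera('scene')[80:260,270:460],(760,600)[:2] if 0 else None,fx=3.3,fy=3.3))
# waypoints
x0,z0=40.,172.
for th in [1.66,1.5,1.35,1.2,1.05,.9,.75,.6,.5,.4,.3,.2,.1,.05,0,-.04,-.08]:
    r=72+9*(1-max(th,0)/1.66)
    x=6-r*np.cos(th)+4*np.sin(th)+8; z=101+r*np.sin(th)+4*np.cos(th)
    if th<=0: z=105+ 74*th
    d=(x-x0); print(th,round(x,1),round(z,1),'  ',round(d*.981/400,4),round(d*.1942/400,4),round((z-z0)/400,4))
E
```

```text
[0.58617111 0.11745665 0.37248124] [-0.82027596 -0.05689687 -0.25618521]
1.66 24.4 172.4    -0.0383 -0.0076 0.0009
1.5 12.8 174.0    -0.0666 -0.0132 0.0049
1.35 1.8 173.8    -0.0938 -0.0186 0.0044
1.2 -9.3 171.9    -0.1208 -0.0239 -0.0003
1.05 -20.0 168.3    -0.1472 -0.0291 -0.0092
0.9 -30.2 163.1    -0.1721 -0.0341 -0.0222
0.75 -39.6 156.4    -0.1951 -0.0386 -0.0391
0.6 -47.9 148.2    -0.2156 -0.0427 -0.0595
0.5 -52.8 142.0    -0.2276 -0.045 -0.0749
0.4 -57.1 135.4    -0.238 -0.0471 -0.0915
0.3 -60.6 128.3    -0.2468 -0.0489 -0.1093
0.2 -63.5 120.8    -0.2539 -0.0503 -0.128
0.1 -65.7 113.0    -0.2591 -0.0513 -0.1475
0.05 -66.4 109.0    -0.261 -0.0517 -0.1574
0 -67.0 105    -0.2624 -0.0519 -0.1675
-0.04 -67.1 102.0    -0.2627 -0.052 -0.1749
-0.08 -67.1 99.1    -0.2626 -0.052 -0.1823
```

View pics/s4.png

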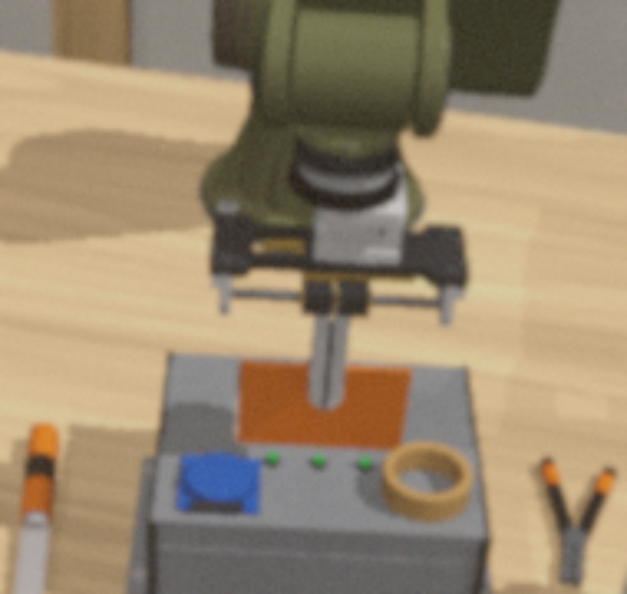

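The picture shows the fingers hanging behind the upright cover, tips at about (405, 325) in the crop and clear of the tape roll. Now I'll swing the cover down.

Request:
{"api": "arm_command", "payload": {
  "plan": [1, -0.0383, -0.0076, 0, 0, 1, -0.0525, -0.0104, 0.003, 0, 1, -0.0666, -0.0132, 0.004, 0, 1, -0.08, -0.0159, 0.0044, 0, 1, -0.0938, -0.0186, 0.004, 0, 1, -0.1075, -0.0213, 0.002, 0, 1, -0.1208, -0.0239, -0.001, 0, 1, -0.134, -0.0265, -0.005, 0, 1, -0.1472, -0.0291, -0.01, 0, 1, -0.16, -0.0317, -0.0155, 0, 1, -0.1721, -0.0341, -0.0225, 0, 1, -0.184, -0.0364, -0.0305, 0, 1, -0.1951, -0.0386, -0.0395, 0, 1, -0.2056, -0.0407, -0.0495, 0, 1, -0.2156, -0.0427, -0.06, 0, 1, -0.2276, -0.045, -0.075, 0, 1, -0.238, -0.0471, -0.0915, 0, 1, -0.2468, -0.0489, -0.1093, 0, 1, -0.2539, -0.0503, -0.128, 0, 1, -0.2539, -0.0503, -0.128, 0]
}}

```text
time_s: 11.35
ee_pos: [0.4842, 0.0973, 0.3183]
eef_rot: [-3.141, 0.002, 0.197]
force: [0.3, 0.0, 0.6]
grip_width: 0.0004
```

```bash
python3 - <<'E'
from h import *
print(sensors.get_obs()['ee_pos'],sensors.get_obs()['force'])
a=cv2.resize(vision.camera('scene')[80:260,270:460],None,fx=2,fy=2); b=cv2.resize(vision.camera('wrist'),None,fx=.62,fy=.62)
o=np.zeros((400,800,3),np.uint8);o[:360,:380]=a;o[:248,385:385+b.shape[1]]=b;cv2.imwrite('pics/s5.png',o)
E
```

```text
[0.48415215 0.09734954 0.31828966] [0.27282077 0.03249961 0.64210128]
```

View pics/s5.png

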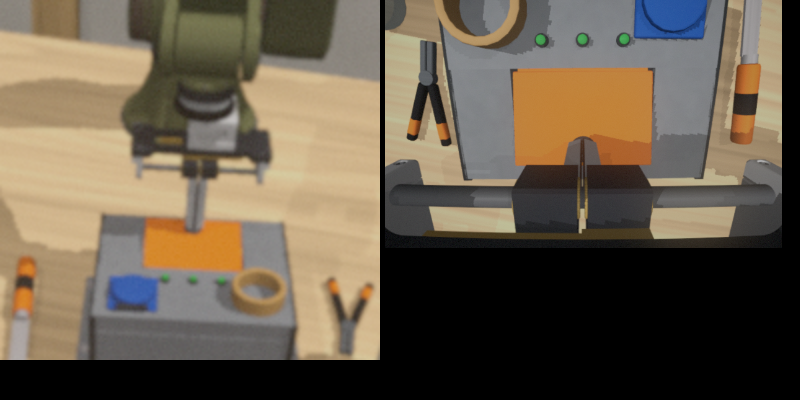

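The cover is nearly shut, with the fingertips on the pad. Pressing it to the stop now.

Request:
{"api": "arm_command", "payload": {
  "plan": [1, -0.005, -0.001, -0.018, 0, 1, -0.0087, -0.0017, -0.03, 0, 1, -0.0087, -0.0017, -0.04, 0, 1, -0.0087, -0.0017, -0.047, 0, 1, -0.0087, -0.0017, -0.052, 0, 1, -0.0087, -0.0017, -0.056, 0, 1, -0.0087, -0.0017, -0.057, 0, 1, -0.0087, -0.0017, -0.057, 0]
}}

```text
time_s: 12.25
ee_pos: [0.4811, 0.0967, 0.2982]
eef_rot: [3.141, -0.0, 0.197]
force: [-13.6, -2.5, 27.0]
grip_width: 0.0005
```

Firm stop at 27 N, about 5.8 mm in. Releasing.

Request:
{"api": "arm_command", "payload": {
  "plan": [1, 0, 0, 0.02, 0, 1, 0, 0, 0.05, 0, 1, 0, 0, 0.12, 0, 1, -0.1, -0.02, 0.18, 0, 1, -0.2, -0.04, 0.18, 0, 1, -0.2, -0.04, 0.18, 0, 1, -0.2, -0.04, 0.18, 0, 1, -0.2, -0.04, 0.18, 0, 1, -0.2, -0.04, 0.18, 0, 1, -0.2, -0.04, 0.18, 0, 1, -0.2, -0.04, 0.18, 0, 1, -0.2, -0.04, 0.18, 0, 1, -0.2, -0.04, 0.18, 0, 1, -0.2, -0.04, 0.18, 0, 1, -0.2, -0.04, 0.18, 0, 1, -0.2, -0.04, 0.18, 0, 1, -0.2, -0.04, 0.18, 0, 1, -0.2, -0.04, 0.18, 0]
}}

```text
time_s: 14.05
ee_pos: [0.4011, 0.0807, 0.3687]
eef_rot: [3.142, -0.0, 0.197]
force: [-0.0, -0.7, 0.7]
grip_width: 0.0003
```

```bash
python3 - <<'E'
from h import *
print(sensors.get_obs()['ee_pos'],sensors.get_obs()['force'],sensors.get_obs()['time_s'])
a=cv2.resize(vision.camera('scene')[80:260,270:460],None,fx=2,fy=2); b=cv2.resize(vision.camera('wrist'),None,fx=.62,fy=.62); t=cv2.resize(vision.camera('top')[140:250,190:350],None,fx=2,fy=2)
o=np.zeros((500,800,3),np.uint8);o[:360,:380]=a;o[:248,385:385+b.shape[1]]=b;o[255:475,385:705]=t;cv2.imwrite('pics/s6.png',o)
E
```

```text
[0.40113194 0.08073482 0.36868519] [-0.00993124 -0.66959849  0.68411652] 14.05
```

View pics/s6.png

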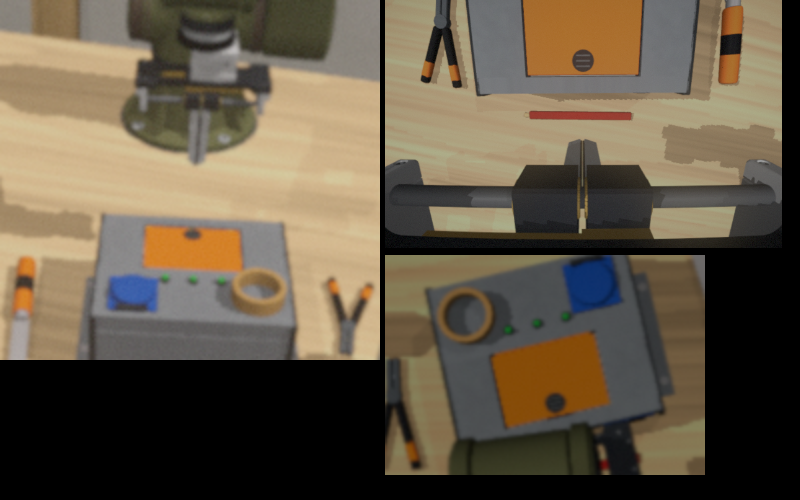

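All three views show the cover flush, and it has stayed shut for about 1.5 s. The robot is clear and nothing else has moved, so I'm handing in.

```bash
python3 -c "
from station import job; print(job.hand_in())"
```

```text
the job is handed in; nothing more can be done
None
```

The job is done and handed in at about 14 s of the 53 s allowed; the hand-in gives no verdict.

- **Opening:** I pressed the pad about 5.5 mm in, against the stop (17 N), and the cover sprang open.
- **Reset:** Only the right-hand button (box y about −36 mm) stood out. I pushed it home until it stopped at 17 N. The follow-up picture showed all three buttons at the same set height.
- **Closing:** I swung the cover down from behind and pressed the pad to the stop, about 5.8 mm below flush (27 N), then backed off.
- **Last checks:** The scene, wrist and top pictures all showed the cover flush and shut about 1.5 s after release. The arm was clear, and the tape roll, pencil, pliers and chisel looked undisturbed.

Two readings did not agree or stay clear. The first network fixes of the pad differed by about 15 mm between the scene and top cameras, so I used the cover and box outlines instead, which agreed. The network also placed "cover_pad" on the hinge line in the wrist view; I ignored that against the picture.

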